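# Walk a heavy power module square onto the cold plate

### The arm

A 6-joint arm with a two-finger parallel gripper is mounted at the origin on the work surface. World frame = base frame: x ahead of the robot, y to its left, z up, the work surface at z = 0. Lengths are in m, angles in degrees, forces in N, time in s.
With the tool pointing down it reaches from about 0.325 to 0.775 m from the base axis. Payload 5.5 kg.
Tool frame: the origin (TCP) lies at the centre of the arm's flange, where the gripper is bolted on; the fingertips stand 182 mm ahead of it and the grasp point (between the pads) lies 163 mm ahead of it; z points along the fingers, y is the direction in which the jaws open and shut (so a half turn about z gives the same grasp; the last joint's range is limited). The gripper opens to 88 mm and grips with 3 to 60 N. Pads are 20 mm wide; open, the fingers measure 115 mm over their backs; the gripper's body (75 mm by 178 mm) begins 61 mm behind the grasp point.
Start: joints at [-72.978, 5.22, 70.514, -0, 104.267, -3.249], TCP at [0.208, -0.563, 0.405] pointing down, gripper open.
Joint ranges: [-164.24, 164.24], [-49.07, 125.15], [9.68, 141.18], [-86.29, 266.29], [3.28, 154.24], [-151.56, 151.56]. Speed limits (degrees/s): [147.25, 147.25, 172.46, 180, 180, 180].

### API

Orientations are given as [roll, pitch, yaw] about the fixed x, y, z axes, in that order (R = Rz(yaw) Ry(pitch) Rx(roll)).
In Python, from station import r gives the robot as it stands. The module is installed in compiled form; this text tells all that it offers. Calls block until the motion is done:
- r.reach(position, orientation): joint-space move of the TCP to a pose.
- r.servo_line(position, rotation=None, speed=0.15): straight line of the TCP; rotation=None keeps the orientation; speed is the mean speed in m/s.
- r.move_joints(angles): joint-space move.
- r.let_go() and r.grab(squeeze=None): open the fingers fully, or close them until they stop; squeeze is the grip in N (None keeps the last).
- r.wait(seconds).
- r.inverse_kinematics(position, orientation): joint angles nearest the present ones, or None.
- r.sense(): the state.
- r.snapshot(name): name is "scene" or "top" or "wrist"; returns a dict with "frame" (384x512x3 uint8, red, green, blue), "fx", "fy", "cx", "cy" (pixels), "R" (3x3) and "t" (3): a world point X has camera coordinates R X + t. Camera axes: x right, y down, z forward; pixel columns grow to the right and rows downward; lengths in m; the calibration is good to about 2 mm. A picture is of the moment at which its call begins. There is no depth.
A pose or a line that the arm cannot do raises r.IKError and nothing moves.
- r.hand_in(): hands the job in, once; it reports no verdict.
The state is a dict: "clock": time; "joints": joint angles; "joint_vel": joint speeds; "joint_torque": joint torques, N m; "tcp_pos": TCP position; "orientation": TCP orientation; "contact_force": force on the tool from outside, world axes, zero at the start; "torque": the same for the moment, N m; "opening": finger opening in m.
Only numpy, scipy, OpenCV 4.12 (cv2) and the standard library are available. Lean on these libraries where they do the work, as an engineer would, in place of code of your own. Each camera call takes 0.05 s, during which the arm holds its last target. There are 200 camera calls.

### The job

Walk the heavy cream power module round on the bench, pushing with the fingers only (now one corner, now another, to turn it), until its bare metal face sits flush and square against the grey pad of the cold plate, with the whole face on the pad. It must already be facing the pad when it first touches it, because a corner driven in would gouge the pad. Never lift or tip the module, leave the other things on the bench alone, and finish with the hand clear.

Things in the scene. Friction and masses are not known exactly. Their poses are not given: they have to be found in the camera images.
- module: Heavy power module, loose: cream cast box 96 (x) by 130 (y) by 50 mm high, about 1.4 kg, too wide to grip. Walls start 4 mm up; four black feet 14 mm across at x, y = +-40 mm. Friction on the bench about 0.6: slides and turns when pushed low with 6 to 20 N. Origin: on the bench under its middle; x out of the bare aluminium thermal face, z up. Black blocks on top stand under 4 mm proud.
- thermal_face (a point): Foot of the middle of the module's bare aluminium thermal face (130 wide, 4 to 50 mm high), at bench level, 48 mm along x from the module's origin; same axes. The opposite face (cream, small blank yellow plate) is at x = -48 mm from the origin, the ends at y = +-65 mm. The face starts turned 30 to 63 degrees clockwise, seen from above, from facing the pad.
- cold_plate: Upright aluminium cold plate 210 mm wide, 60 mm high, on a dark steel foot, fixed: the fence. Its front is a dark grey pad, 190 mm wide, 4 to 56 mm high. Origin: at bench level, middle of the pad's surface; x into the plate, away from the module, y along the pad (+-95 mm), z up. Foot and copper pipes lie behind, to x = 115 mm. The module's origin starts at x = -215 to -165 mm.
- pad (a point): Same point and axes as the cold plate's origin: where the thermal face comes home. The module is home when its axes are parallel to these and thermal_face has x = 0 and y within +-30 mm. Touching the pad more than about 15 degrees out of square gouges it. A push 50 mm off the middle of its face turns the module about 6 degrees for every 10 mm that its middle advances.
- screwdriver: Screwdriver with a green handle, 190 mm long, lying on the bench; leave alone. Origin near its middle.
- spool: Blue solder spool standing on end, 60 mm across, 52 mm high; leave alone. Origin: centre of its underside.
- tip_cleaner: Round dark steel pot with brass wool, 68 mm across, 52 mm high; leave alone. Origin: centre of its underside.
- parts_tray: Open steel tray of small parts, 150 (x) by 200 (y) by 32 mm high; leave alone. Origin: centre of its underside.
There are look-alikes about, which are no part of the job. There is more than one size of the module; the job needs the smallest. Of the things that look like the cold_plate, the smaller one is meant.

How it is judged (in metres and radians):
At the end, for the whole second after the job is handed in: The module stands flat and still on the bench with its thermal face within 4 mm of the pad, within 2 degrees of square to it, and the whole face on the pad (centred within 32 mm) (x of thermal_face in the frame of cold_plate between -0.004 and 0.004 m and y of thermal_face in the frame of cold_plate between -0.032 and 0.032 m and angle between the x axis of module and the x axis of cold_plate, either way round below 0.035 rad and angle between module's own z axis and vertical below 0.03 rad and height (world z) of module below 0.004 m and linear speed of module below 0.01 m/s); the robot touches nothing.
It fails at once if the module touches the pad while more than 15 degrees out of square (contact force between module and cold_plate above 1 N and angle between the x axis of module and the x axis of cold_plate, either way round above 0.27 rad).
It fails at once if the module is pushed with the arm or the gripper's body instead of the fingers (contact force between module and the arm above 10 N).
It fails at once if the module is lifted or tipped (height (world z) of module above 0.008 m or angle between module's own z axis and vertical above 0.12 rad).
It fails at once if another thing on the bench is disturbed (moved more than 10 mm) (distance of any of screwdriver, spool, tip_cleaner, parts_tray from where it was at the start of the episode above 0.01 m).
It also fails if it takes over 72 s, if anything falls off the work surface, if the arm or the gripper's body presses on something with over 40 N, if the wrist force passes 120 N, or if a joint passes its speed limit or range.

## Working session

There is one attempt and no reset: what is moved stays moved. The work goes in short steps, each a Python script; the robot and the scene stay as the last script left them, time stands still between calls to the robot, and variables do not carry over. Pictures are saved under pics/ and viewed, about 8 in all and at most 12, crops included, and the job is handed in when it is done.

```bash
mkdir -p pics; python3 - <<'E'
from station import r
import cv2
for n in("top","scene"):
    s=r.snapshot(n); cv2.imwrite(f"pics/{n}0.png",cv2.resize(s["frame"][:,:,::-1],(800,600),interpolation=cv2.INTER_CUBIC))
    print(n,s["fx"],s["cx"],s["cy"],s["R"],s["t"])
print(r.sense())
E
```

```text
top 498.5204276782245 256.8873179155707 194.73985265414197 [[-0.01228255 -0.99977821  0.01710757]
 [-0.98496319  0.00914846 -0.17252196]
 [ 0.17232719 -0.01896934 -0.9848571 ]] [0.00463126 0.52961398 1.2547346 ]
scene 402.12381408085037 255.22019574602507 184.5950544662217 [[-0.46015683  0.88783311 -0.0028373 ]
 [ 0.76657389  0.39569286 -0.50575847]
 [-0.44790641 -0.23490322 -0.86267046]] [ 0.22208951 -0.38241852  1.48357409]
{'clock': 0.1, 'joints': array([-7.29786117e+01,  5.25896724e+00,  7.05728356e+01, -2.48736044e-04,
        1.04263613e+02, -3.24896287e+00]), 'joint_vel': array([-0.00568522, -0.07148914, -0.12121063, -0.00258109,  0.07139017,
       -0.15777117]), 'joint_torque': array([ 3.07774229e-03, -4.47855878e+01, -4.07570887e+01,  7.00298161e-02,
        2.83634121e-02, -1.06656287e-04]), 'tcp_pos': array([ 0.20788437, -0.56290631,  0.403639  ]), 'orientation': array([-1.79904724e+02, -5.16687636e-03,  2.02702858e+01]), 'contact_force': array([0.32754291, 0.19875796, 0.42374008]), 'torque': array([0.00220307, 0.03444511, 0.00636039]), 'opening': 0.08787456991591991}
```

View pics/top0.png

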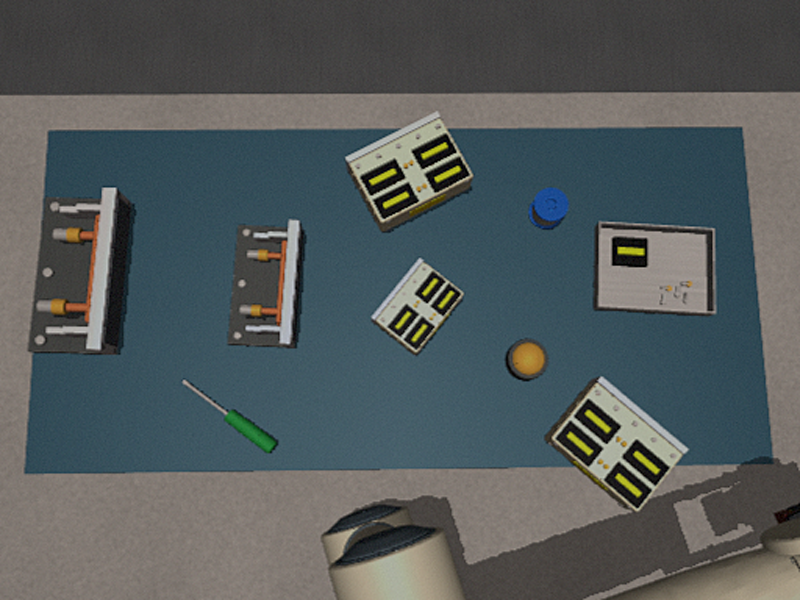

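View pics/scene0.png

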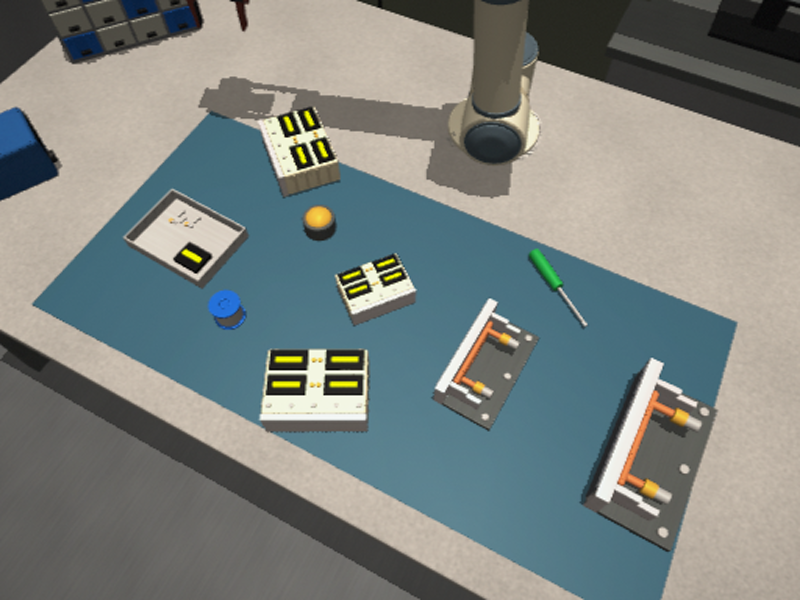

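The top view shows the small module at (418,306), with its thermal face (metal strip) on the upper-left edge. The small cold plate is at (290,283) with its pad facing right. The tip cleaner at (527,359) and spool at (549,207) are clear of the path behind the module. Next I measure both by rectifying the image to the height of their top surfaces.

```bash
cat > h.py <<'E'
from station import r
import numpy as np, cv2
S=2000. # px/m in rectified view; u=(x)*S, v=(y+0.6)*S
def rect(z):
    s=r.snapshot("top"); K=np.array([[s["fx"],0,s["cx"]],[0,s["fy"],s["cy"]],[0,0,1]])
    R,t=np.array(s["R"]),np.array(s["t"])
    H=K@np.c_[R[:,0],R[:,1],R[:,2]*z+t]          # (x,y,1)->pixel
    A=np.array([[1/S,0,0],[0,1/S,-.6],[0,0,1]])
    return cv2.warpPerspective(s["frame"],H@A,(1800,2400),flags=cv2.INTER_CUBIC|cv2.WARP_INVERSE_MAP)
def blob(im,c,rad,thr=120):
    """largest bright blob around c -> minAreaRect corners (m)"""
    m=((im.min(2)>thr)*255).astype(np.uint8)
    k=np.zeros_like(m); cv2.circle(k,(int(c[0]*S),int((c[1]+.6)*S)),int(rad*S),255,-1); m&=k
    m=cv2.morphologyEx(m,cv2.MORPH_CLOSE,np.ones((9,9)))
    cs,_=cv2.findContours(m,cv2.RETR_EXTERNAL,cv2.CHAIN_APPROX_NONE)
    q=max(cs,key=cv2.contourArea); rc=cv2.minAreaRect(q)
    return cv2.boxPoints(rc)/S-[0,.6], np.array(rc[1])/S
def module(c,exp_deg):
    """centre and yaw of module; yaw = direction of its x axis"""
    im=rect(.05); b,sz=blob(im,c,.11)
    e=[b[1]-b[0],b[2]-b[1]]; s=min(e,key=np.linalg.norm)   # short side = module x
    a=np.degrees(np.arctan2(s[1],s[0])); a+=180*round((exp_deg-a)/180)
    return b.mean(0),a,np.sort(sz),im
E
python3 - <<'E'
from h import *
s=r.snapshot("top"); K=np.array([[s["fx"],0,s["cx"]],[0,s["fy"],s["cy"]],[0,0,1]])
def px(u,v,z):
    R,t=np.array(s["R"]),np.array(s["t"]);H=K@np.c_[R[:,0],R[:,1],R[:,2]*z+t]
    p=np.linalg.solve(H,[u*.64,v*.64,1]);return p[:2]/p[2]
print("mod guess",px(418,306,.05),"tip",px(527,359,.03),"spool",px(549,207,.05),"sd",px(183,381,0),px(273,448,.02))
p=px(290,283,.06);print(p)
c,a,sz,im=module(px(418,306,.05),40);print(c,a,sz)
im6=rect(.06); b,z=blob(im6,p,.12);print(b,z)
for q,i in((c,im),):
    pass
v=im.copy();
for name,i,bb in(("m",im,None),("p",im6,b)):
    pass
y0=int((min(c[1],p[1])-.15+.6)*S);y1=int((max(c[1],p[1])+.15+.6)*S);x0=int((min(c[0],p[0])-.15)*S);x1=int((max(c[0],p[0])+.15)*S)
b2,_=blob(im,c,.11)
for bb in(b,b2): cv2.polylines(im6 if bb is b else im,[((bb+[0,.6])*S).astype(np.int32)],1,(255,0,0),2)
o=np.hstack([i[y0:y1,x0:x1] for i in(im,im6)]);f=min(800/o.shape[1],600/o.shape[0])
cv2.imwrite("pics/r1.png",cv2.resize(o,None,fx=f,fy=f)[:,:,::-1])
E
```

```text
mod guess [ 0.52577039 -0.02863286] tip [ 0.4374454  -0.21065325] spool [ 0.69522748 -0.25517861] sd [0.40930884 0.36928012] [0.29602067 0.21268949]
[0.56465807 0.18315494]
[ 0.52914178 -0.02728706] 50.90613422328782 [0.09616537 0.13087222]
[[0.46367347 0.18161085]
 [0.67361438 0.1688871 ]
 [0.67821181 0.24474474]
 [0.46827087 0.25746849]] [0.07599692 0.21032617]
```

View pics/r1.png

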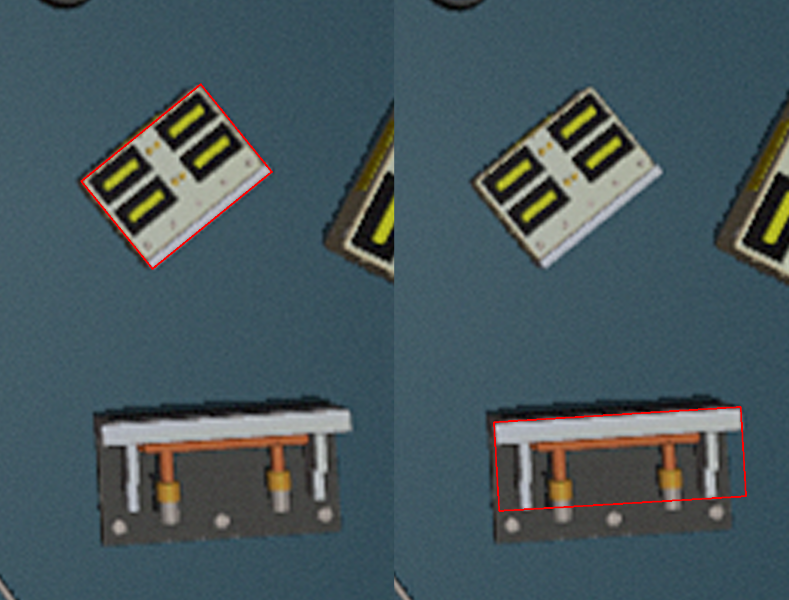

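The module measures 96×131 mm, as it should. It is at plate-frame (−0.2045, +0.027), about 35.6° clockwise, all within the stated ranges. The detected box for the plate matches its 210 mm front edge, which is the line I use. 

My plan is to push with both open fingertips on the back face. First comes an arc of radius 0.17 m, which needs an effective push offset of about 28 mm, inside the finger span. A straight run to the pad follows.

```bash
cat >> h.py <<'E'
PA=86.53; PO=np.array([.5686,.1752])          # plate x-axis yaw, pad centre
n=lambda a:np.array([np.cos(np.radians(a)),np.sin(np.radians(a))])
def rel(c,a):
    d=np.asarray(c)-PO; x=n(PA); return np.array([d@x,d@[-x[1],x[0]],a-PA])
def tool(c,a,gap=0,z=.196):                    # TCP pose behind the back face
    p=np.asarray(c)-(.058+gap)*n(a); return [p[0],p[1],z],[180,0,a]
def dF(f0): return np.round(r.sense()["contact_force"]-f0,1)
E
python3 - <<'E'
from h import *
c,a=np.array([.5291,-.0273]),50.9
r.let_go(); r.reach(*tool(c,a,.03,.33)); r.servo_line(*tool(c,a,.03),speed=.1); r.wait(.3)
f0=r.sense()["contact_force"]; print(r.sense()["clock"],r.sense()["tcp_pos"],r.sense()["opening"])
r.servo_line(*tool(c,a,.0),speed=.04); print("contact",dF(f0))
R=.17; T=PA-a; C=c+R*np.array([-n(a)[1],n(a)[0]])
N=10
for i in range(1,N+1):
    b=a+T*i/N; m=C-R*np.array([-n(b)[1],n(b)[0]])
    r.servo_line(*tool(m,b),speed=.04); print(i,np.round(m,3),dF(f0))
p,o=tool(m,b,.03); r.servo_line(p,speed=.1); r.servo_line([p[0],p[1],.30],speed=.15)
p,_=tool(m,b,.20,.30); r.servo_line(p,speed=.2)
print("expect",m,b,rel(m,b)); c,a,sz,im=module(m,b); print(c,a,sz,rel(c,a),r.sense()["clock"])
cv2.imwrite("pics/r2.png",cv2.resize(im[700:1700,600:1500],(540,600))[:,:,::-1])
E
```

```text
4.2167 [ 0.47367363 -0.09560212  0.19626619] 0.08766160891003048
contact [-5.3 -6.3  2.5]
1 [ 0.536 -0.019] [-3.  -7.2  2.2]
2 [ 0.541 -0.01 ] [-1.9 -8.   2. ]
3 [ 0.547 -0.001] [-1.4 -7.5  1.2]
4 [0.551 0.008] [-0.6 -7.9  0.7]
5 [0.556 0.018] [-1.1 -7.5  1.7]
6 [0.559 0.028] [-0.5 -7.8  0.9]
7 [0.562 0.038] [-0.1 -7.9  0.8]
8 [0.564 0.049] [ 0.4 -8.   0.6]
9 [0.566 0.059] [ 0.7 -6.3 -0.2]
10 [0.567 0.07 ] [ 0.9 -7.2 -0.1]
expect [0.56686044 0.06962548] 86.53 [-0.10548625 -0.00465362  0.        ]
[0.56760321 0.07107715] 86.53172313643114 [0.09547633 0.12983752] [-0.10399229 -0.00530717  0.00172314] 11.7917
```

View pics/r2.png

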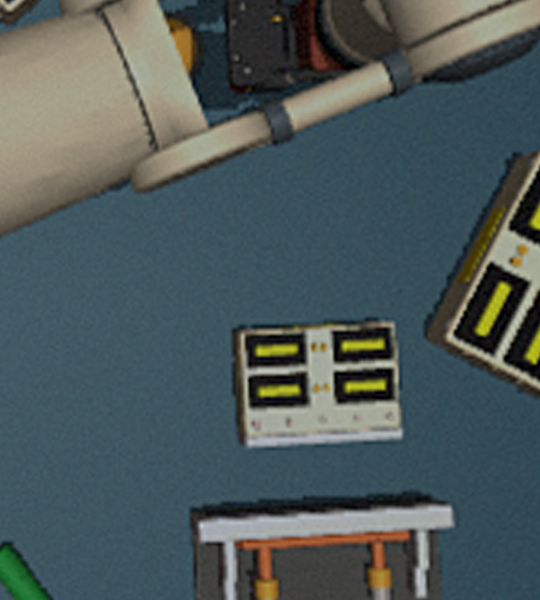

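The module is now square to the pad (0.0°), 5 mm off centre, with its face about 56 mm short. Next is the straight push: steady to near the pad, then in small steps until the force rises.

```bash
python3 - <<'E'
from h import *
c,a=np.array([.5676,.0711]),86.53
r.servo_line(*tool(c,a,.03,.30),speed=.2); r.servo_line(*tool(c,a,.03),speed=.1); r.wait(.3)
f0=r.sense()["contact_force"]
r.servo_line(*tool(c,a,.004),speed=.08)
adv=.044; r.servo_line(*tool(c+adv*n(a),a),speed=.04); print(dF(f0))
while adv<.066:
    adv+=.0015; r.servo_line(*tool(c+adv*n(a),a),speed=.02); f=dF(f0)@n(PA).tolist()+0 if 0 else dF(f0)[:2]@n(PA)
    print(round(adv,4),round(f,1))
    if f<-30: break
t=r.sense()["tcp_pos"]; print("tcp",t,rel(t[:2]+.0565*n(a),a))
p,o=tool(c+adv*n(a),a,.03); r.servo_line(p,speed=.1); r.servo_line([p[0],p[1],.30],speed=.15)
p,_=tool(c+adv*n(a),a,.20,.30); r.servo_line(p,speed=.2)
m,b,sz,im=module(c+adv*n(a)-.02*n(a),a); print(m,b,sz,rel(m,b),r.sense()["clock"])
cv2.imwrite("pics/r3.png",cv2.resize(im[1000:1700,750:1500],(643,600))[:,:,::-1])
s=r.snapshot("scene")["frame"]; cv2.imwrite("pics/s3.png",cv2.resize(s[100:330,100:400],(780,598),interpolation=cv2.INTER_CUBIC)[:,:,::-1])
E
```

```text
[-0.3 -8.3  0.5]
0.0455 -8.8
0.047 -8.8
0.0485 -8.8
0.05 -9.1
0.0515 -9.8
0.053 -8.9
0.0545 -9.7
0.056 -10.7
0.0575 -16.4
0.059 -21.4
0.0605 -27.0
0.062 -32.3
tcp [0.56781777 0.06856519 0.19614035] [-0.04998666 -0.00567337  0.        ]
[0.57241821 0.13798305] 87.67844435100557 [0.11776811 0.17829948] [-0.03691762 -0.0060638   1.14844435] 21.4583
```

View pics/r3.png

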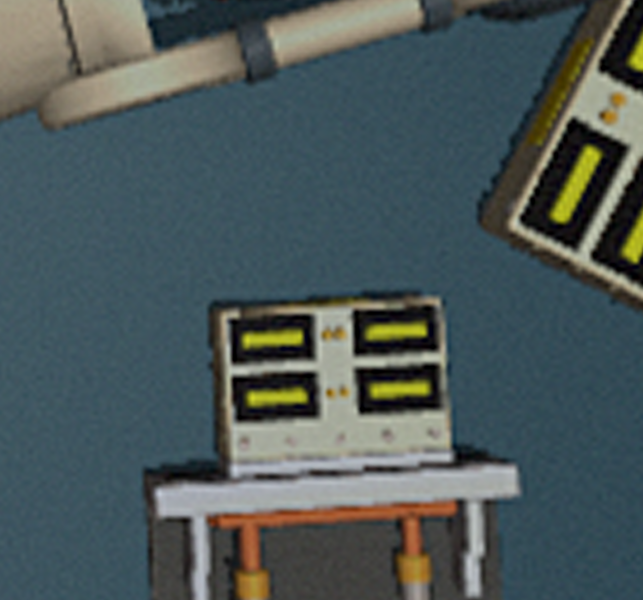

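View pics/s3.png

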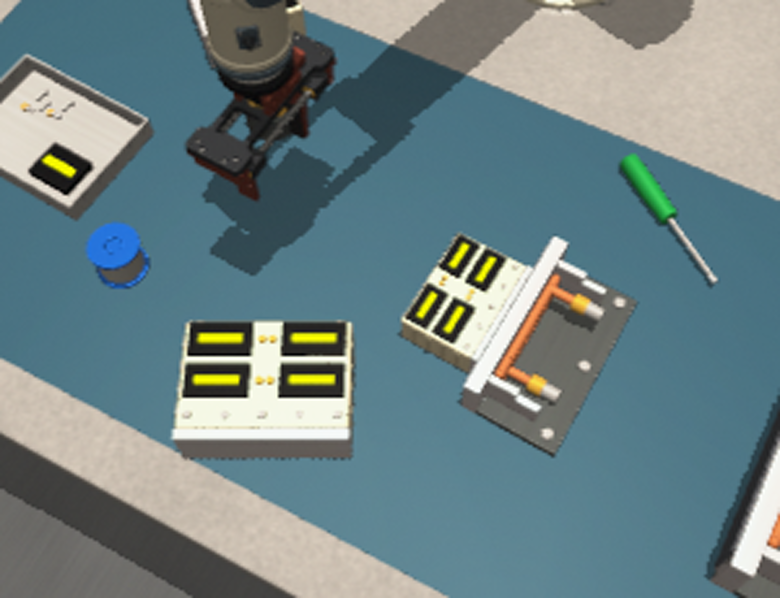

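The force rose steadily once the advance passed about 56 mm, which is where the pad should be. The pictures show the module flush against the pad and near centre, with the other things untouched. The blob merged with the plate, so that pose reading is invalid. I'll fit the module's back edge and the plate's front edge separately.

```bash
python3 - <<'E'
from h import *
def edge(z,xs,y0,y1):
    im=rect(z); P=[]
    for x in xs:
        col=im[int((y0+.6)*S):int((y1+.6)*S),int(x*S)].min(1).astype(int)
        k=np.argmax(col>120); P.append((x,y0+k/S))
    P=np.array(P); f=np.polyfit(*P.T,1)
    for _ in range(3):
        g=abs(P[:,1]-np.polyval(f,P[:,0]))<.002; f=np.polyfit(*P[g].T,1)
    return f,g.sum(),len(g)
f,k,nn=edge(.05,np.arange(.515,.625,.001),.05,.11); a=90+np.degrees(np.arctan(f[0]))
print("module back edge yaw",a,"used",k,nn)
q=np.array([.57,np.polyval(f,.57)]); print("face x in plate frame",rel(q,a)[0]+.096)
xs=np.r_[np.arange(.47,.498,.001),np.arange(.642,.668,.001)]
g,k,nn=edge(.06,xs,.155,.21); print("plate yaw",90+np.degrees(np.arctan(g[0])),k,nn,np.polyval(g,.5686))
im=rect(.05); row=im[int((.11+.6)*S):int((.13+.6)*S),900:1400].min(2).max(0); u=np.where(row>120)[0]+900
m=np.array([(u[0]+u[-1])/2/S,.12]); print("width",(u[-1]-u[0])/S,"y",rel(m,a)[1])
print(r.sense()["clock"])
E
```

```text
module back edge yaw 120.77864879515917 used 19 110
face x in plate frame 0.0009357726009393968
plate yaw 86.43752185385895 56 56 0.17641949605367468
width 0.128 y -0.005237546768990106
21.6583
```

The plate yaw, the face distance (0.9 mm) and the lateral offset (−5 mm) are consistent. The yaw fit on the back edge failed: 19 of 110 points used, because the rim is thin. I'll repeat it with a robust fit on the red channel.

```bash
python3 - <<'E'
from h import *
from scipy.stats import siegelslopes
im=rect(.05)[:,:,0].astype(int); xs=np.arange(.515,.625,.001)
for thr in(110,140):
    y=np.array([.06+np.argmax(im[int(.66*S):int(.72*S),int(x*S)]>thr)/S for x in xs])
    s,i=siegelslopes(y,xs); e=abs(y-s*xs-i); a=90+np.degrees(np.arctan(s))
    print(thr,"yaw",a,"err",a-PA,"inliers",(e<.002).sum(),"face x",rel([.57,s*.57+i],a)[0]+.096)
    print(np.round(y[::8],4))
E
```

```text
110 yaw 86.22888365627732 err -0.3011163437226827 inliers 83 face x -0.0009892232020225628
[0.113  0.095  0.0945 0.079  0.0785 0.079  0.079  0.0775 0.0765 0.076
 0.076  0.0775 0.0895 0.075 ]
140 yaw 87.87599267616973 err 1.345992676169729 inliers 63 face x 0.0005787000709286394
[0.1135 0.0955 0.0955 0.08   0.0795 0.0795 0.08   0.0795 0.0785 0.077
 0.077  0.0905 0.09   0.09  ]
```

```bash
python3 -c "
from h import *
print(r.sense()['contact_force'],r.sense()['clock']); r.hand_in()"
```

```text
[-0.39948875  0.37600647 -0.15830133] 21.7083
the job is handed in; nothing more can be done
```

The power module is against the cold plate's pad and I handed the job in at 21.7 s. The call gives no verdict.

I pushed with both open fingertips on the module's back face. An arc of 170 mm radius turned it 35.6° counter-clockwise while it was still about 56 mm short of the pad. A straight push then took it home, pressed to about 32 N.

**Last checks:**
- **Squareness:** it was within 0.01° of square before the final push. Afterwards, fits of the back edge gave −0.3° at one threshold and +1.3° at another. Both are inside 2°, but they disagree because the edge is poorly resolved.
- **Face on pad:** the face is within about 1 mm of the pad line, and contact came where expected. It sits about 5 mm off centre.
- **Hand and bench:** the hand is raised and clear, with no contact force. In the last pictures, the spool, screwdriver and parts tray look undisturbed. The arm hid the tip cleaner, but the planned finger path was well clear of it.

**Failed measurements:** two readings after the final push were discarded. The automatic outline merged the module with the plate, and the first back-edge fit used only 19 of 110 points.

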